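# Bolt down the etching press

## Task

The near foot of the table-top etching press is only finger-tight on the desk. Take the larger of the two hex drivers out of the wooden block, feel for the hex socket of the screw that lies deep in the foot's slot, and screw it in clockwise, regripping the driver as you go, until it is fully home and stops; work with a light hand, neither leaning on the driver nor forcing the screw once it has stopped. Leave the driver standing in the screw and let go; leave everything else as it is.

Things in the scene. Friction and masses are not known exactly. Their poses are not given: they have to be found in the camera images.
- driver_grip (a point): Larger hex driver, 138 mm long, 0.22 kg, upright, tip down, in one of the block's two holes. This point is the centre of its black square hand grip, 34 x 34 mm across the flats, 48 mm tall, to be gripped across opposite flats. z runs up the shaft, x and y are square to the grip's flats.
- driver_tip (a point): Tip of the larger driver, on its axis 114 mm below the grip's centre; same axes. The steel shaft above it is a hexagon, 14 mm across flats, 90 mm long, flats facing +x and -x; its last 5 mm taper to a blunt end 6 mm across. A 24 mm collar, 45 mm above the tip, rests on the 60 mm high block: there the tip is 15 mm above the desk.
- driver_small_grip (a point): Centre of the hand grip (28 x 28 x 40 mm) of the smaller driver (12 mm across flats, 120 mm long), in the block's other hole, its top 135 mm above the desk; too thin to turn the screw; stays where it is.
- block: Fixed wooden block, 70 x 170 x 60 mm high, origin at the centre of its underside; two upright holes, 19 mm wide and 45 mm deep, at y = -45 and +45 mm of its frame, a driver in each.
- foot_slot (a point): Middle of the slot in the press's near foot, level with the foot's top, 40 mm above the desk. z up; the slot is closed all round, 28 mm wide along this x, 38 mm long along this y, 30 mm deep. A dark socket-head screw stands upright in it: head 24 mm across, its top 9 to 11 mm below the foot's top, its axis anywhere within 6 mm of this point along y and 1.5 mm along x (not measured).
- screw (a joint): Turn of the screw, rad: grows clockwise seen from above (tightening); begins between 0 and 0.6, stops dead, fully home, at 5.2. Sinks 2 mm a turn, drags with about 0.06 N m. Its hex socket, 15.2 mm across flats, 16 mm deep, lies at an unknown angle, not told by this value. Fully entered, the driver's tip is 25 to 27 mm below the foot's top, with some 10 degrees of play either way.
- press: Table-top etching press, grey side frames, steel rollers and bed, star wheel; fixed; origin on the desk under the middle of the foot's slot. The near foot is 76 mm wide and 40 mm high and sticks out from the near side frame, which stands 100 mm from the slot's middle towards this -y and is 205 mm tall (240 mm with its pressure screw). Beside the screw's head the slot is too narrow for the driver.
- brush_pot: Pot of brushes, 80 mm wide, 110 mm tall (brushes to 260 mm); origin at its foot; stays.
- tumbler: Glass tumbler, 72 mm wide, 105 mm tall; origin at its foot; stays.
- palette: White china plate, 180 mm wide, 22 mm high; stays.
- brayer: Ink roller, 90 mm wide, lying with its handle, 165 mm long over all, 40 mm high; stays.
- tube_long: Paint tube lying flat, 150 mm long, 21 mm high; stays.
- tube_short: Paint tube lying flat, 110 mm long, 21 mm high; stays.
There are look-alikes about, which are no part of the job. What is shaped like the part that bears driver_grip but green, orange or turquoise is not meant.

How it is judged:
By the outcome, as a careful person would: the job done as asked, in the order asked, and still so for the second after the job is handed in, with the robot touching nothing.
It also fails if it takes over 72 s, if anything falls off the work surface, if the arm or the gripper's body presses on something with over 40 N, if the wrist force passes 120 N, or if a joint passes its speed limit or range.

## Robot

A 6-joint arm with a two-finger parallel gripper is mounted at the origin on the work surface. World frame = base frame: x ahead of the robot, y to its left, z up, the work surface at z = 0. Lengths are in m, angles in rad, forces in N, time in s.
With the tool pointing down it reaches from about 0.325 to 0.925 m from the base axis. Payload 3.1 kg.
Tool frame: the origin (TCP) lies on the front face of the gripper's body, between the roots of the fingers; the fingertips stand 73 mm ahead of it and the grasp point (between the pads) lies 54 mm ahead of it; z points along the fingers, y is the line along which they close (so a half turn about z gives the same grasp; the last joint's range is limited). The gripper opens to 85 mm and grips with 20 to 120 N. Pads are 22 mm wide; open, the fingers measure 114 mm over their backs; the gripper's body (76 mm by 85 mm) begins 54 mm behind the grasp point. The pads swing forward as they close: fully open they stand 13 mm farther back than shut.
Start: joints at [-1.236, 0.217, 1.613, -0, 1.311, -0.112], TCP at [0.27, -0.564, 0.304] pointing down, gripper open.
Joint ranges: [-2.75, 2.75], [-0.78, 2.1], [0.31, 2.55], [-1.13, 4.27], [0.13, 2.63], [-2.58, 2.58]. Speed limits (rad/s): [2.79, 2.79, 3.14, 3.14, 3.14, 3.14].

## Interface

Orientations are given as a unit quaternion [x, y, z, w].
In Python, from rig import robot gives the robot as it stands.
- The arm moves only by the shell command python3 -m inch 'ROWS' [FORCE]. ROWS is text: rows parted by semicolons, each of 5 numbers parted by spaces: the shift along the world's x, y, z in m, then the turn about the world's z in rad, then the finger opening in m, from 0 to 0.0854. In form: dx dy dz turn gripper; .... A call has 1 to 20 rows; each row shifts and turns the commanded pose from where the row before left it; what a row does not reach is not made up. A row lasts 1/10 s, in which the tool goes at most 50 mm and 8.59 degrees, less where a joint would pass 70% of its speed; a pose out of reach is approached as far as the arm can. A call with a gripper value outside its range is refused whole. The fingers move at their own pace and stop on an object; FORCE is the grip in N (left out, the last holds). Time passes only in rows, so rows that do not move let the fingers close. It gives the time, the measured TCP pose, the force, the opening and the grip force at its end, in the units of the state.
- robot.state(): the state, without advancing time (a new reading comes with each control period).
- robot.snapshot(name): name is "scene" or "side" or "wrist"; returns (picture, depth): 480x640x3 uint8, blue, green, red; 480x640 float32, m along the optical axis (not along the pixel's ray), 0 where there is no reading.
- robot.camera_info(name): a dict with "fov_y" (degrees; the focal length in pixels is half the picture's height over the tangent of half this angle, whatever the lens; pixels are square), "cx", "cy" (the principal point, pixels), "rvec" (rotation vector, rad) and "tvec" (3), from world to camera coordinates, as OpenCV has them; the wrist camera has in their place "T_tool_cam" (4x4, takes a point from camera to tool coordinates, whose origin is the TCP and whose axes are the flange's). Camera axes: x right, y down, z forward; pixel columns grow to the right and rows downward; lengths in m; the calibration is good to about 2 mm. The wrist camera is an equidistant fisheye: a pixel r from the principal point sees the ray r / f radians off the axis. A picture is of the moment at which its call begins: read the wrist's pose just before it. camera_info takes no time and is no camera call.
- robot.finish_job(): hands the job in; it is judged then, once.
The state is a dict: "clock": time; "joint_positions": joint angles; "joint_velocities": joint speeds; "joint_torque": joint torques, N m; "tcp_pos": TCP position; "tcp_rot": TCP orientation; "contact_force": force on the tool from outside, world axes, zero at the start; "moment": the same for the moment, N m; "gripper_width": finger opening in m; "gripper_force": force on a finger pad.
Only numpy, scipy, OpenCV 4.12 (cv2) and the standard library are available. Lean on these libraries where they do the work, as an engineer would, in place of code of your own. Each camera call takes 0.05 s, during which the arm holds its last target. There are 200 camera calls.

## Working session

There is one attempt and no reset: what is moved stays moved. The work goes in short steps, Python scripts to look and compute and a shell command to move; the robot and the scene stay as the last step left them, time stands still between calls to the robot, and variables do not carry over. Pictures are saved under pics/ and viewed, at most 10 in all, crops included, and the job is handed in when it is done.

```bash
mkdir -p pics; ls
cat > h.py <<'E'
import numpy as np,cv2
from rig import robot
def snap(n):
    p,d=robot.snapshot(n); return p,d
def cloud(n,d):
    c=robot.camera_info(n); h,w=d.shape; f=h/2/np.tan(np.radians(c['fov_y'])/2)
    u,v=np.meshgrid(np.arange(w),np.arange(h))
    P=np.stack([(u-c['cx'])/f*d,(v-c['cy'])/f*d,d],-1)
    R=cv2.Rodrigues(np.array(c['rvec'],float))[0]
    return (P-np.array(c['tvec']).ravel())@R
E
python3 - <<'E'
from h import *
s=robot.state(); print(s)
for n in("scene","side"):
    p,d=snap(n); cv2.imwrite(f"pics/{n}0.png",p); np.savez(f"{n}0.npz",p=p,d=d); print(robot.camera_info(n))
print(robot.camera_info("wrist"))
E
```

```text
pics
{'clock': 0.0, 'joint_positions': array([-1.23620456e+00,  2.17757735e-01,  1.61492952e+00,  1.03088241e-05,
        1.31130341e+00, -1.12217938e-01]), 'joint_velocities': array([-0.00027658,  0.00190376, -0.00118093, -0.00122456, -0.00063906,
       -0.00056367]), 'joint_torque': array([-7.00154997e-04, -3.96849096e+01, -3.03857303e+01, -1.05482329e-04,
        9.65317508e-03,  1.57116756e-05]), 'tcp_pos': array([ 0.26985644, -0.56302776,  0.30256826]), 'tcp_rot': array([ 9.75148347e-01,  2.21549685e-01, -1.28089632e-04, -1.19215366e-03]), 'contact_force': array([-1.00723942, -0.15990398,  0.54798578]), 'moment': array([-0.00365896, -0.00836582, -0.03475531]), 'gripper_force': 0.0, 'gripper_width': 0.0856268795165459}
{'fov_y': 44.32931288580704, 'cx': 320.23745486953084, 'cy': 241.59853675039108, 'rvec': array([ 2.07327596,  1.64738671, -0.50570136]), 'tvec': array([-0.26233819, -0.32775779,  1.4967287 ])}
{'fov_y': 48.463103844961886, 'cx': 317.076519200585, 'cy': 243.47922733331774, 'rvec': array([ 0.15100816, -2.77570971,  1.34958463]), 'tvec': array([0.50403752, 0.00412382, 1.16063814])}
{'fov_y': 65.70646984690485, 'cx': 315.6830390359394, 'cy': 239.5776628188143, 'T_tool_cam': array([[ 2.11820476e-04, -9.52909710e-01, -3.03254084e-01,
         7.72269098e-02],
       [ 9.99999038e-01,  6.17471444e-04, -1.24177804e-03,
        -5.68391277e-04],
       [ 1.37055309e-03, -3.03253529e-01,  9.52908925e-01,
        -7.04865198e-02],
       [ 0.00000000e+00,  0.00000000e+00,  0.00000000e+00,
         1.00000000e+00]])}
```

View pics/scene0.png

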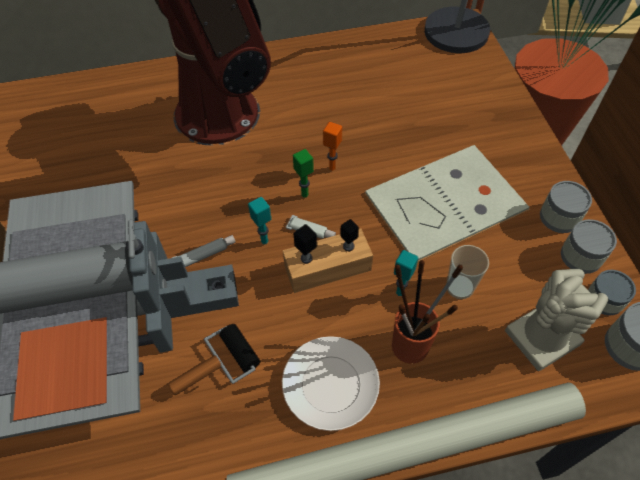

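View pics/side0.png

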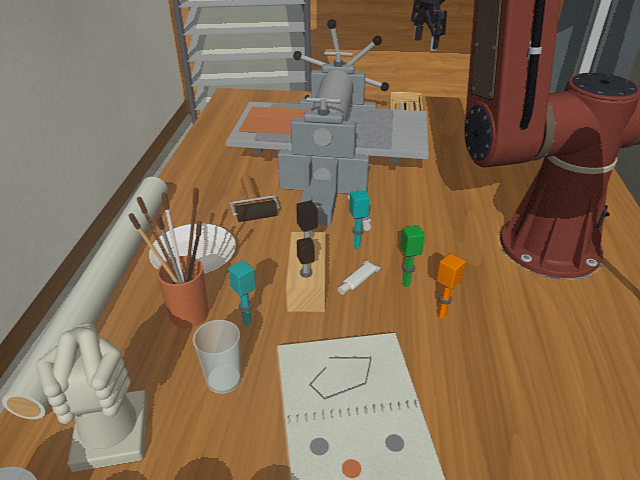

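The scene view shows the black driver grips at (305,240), which looks larger, and (349,234) in the block. The foot slot is at (216,284). In the side view the grips are at (307,215) and (306,250).

Run:
```python
from h import *
z=np.load("scene0.npz");p,d=z['p'],z['d'];X=cloud("scene",d)
z2=np.load("side0.npz");p2,d2=z2['p'],z2['d'];X2=cloud("side",d2)
def blk(X,p,d,box,nm):
    x0,y0,x1,y1=box; q=p[y0:y1,x0:x1].max(-1); Y=X[y0:y1,x0:x1]
    m=(q<60)&(d[y0:y1,x0:x1]>0)&(Y[...,2]>.09)
    Y=Y[m]; zt=np.percentile(Y[:,2],97); T=Y[Y[:,2]>zt-.006]
    r=cv2.minAreaRect((T[:,:2]*1000).astype(np.float32))
    print(nm,len(Y),"ztop",zt.round(4),"top rect",np.round(r[0],1),np.round(r[1],1),r[2],"all mean",Y.mean(0).round(4))
blk(X,p,d,(288,218,322,262),"A scene");blk(X,p,d,(336,214,364,256),"B scene")
blk(X2,p2,d2,(292,195,322,232),"A side");blk(X2,p2,d2,(292,235,318,268),"B side")
def rect(X,m,nm):
    T=X[m]; r=cv2.minAreaRect((T[:,:2]*1000).astype(np.float32)); print(nm,len(T),np.round(r[0],1),np.round(r[1],1),round(r[2],1))
    return T
for nm,X_,d_ in(("scene",X,d),("side",X2,d2)):
    m=(d_>0)&(X_[...,2]>.054)&(X_[...,2]<.066)
    sub=np.zeros_like(m)
    if nm=="scene": sub[225:292,275:380]=1
    else: sub[225:315,280:330]=1
    rect(X_,m&sub,"block "+nm)
    m=(d_>0)&(X_[...,2]>.035)&(X_[...,2]<.045); sub=np.zeros_like(m)
    if nm=="scene": sub[255:325,170:245]=1
    else: sub[185:225,285:350]=1
    M=(m&sub).astype(np.uint8); M=cv2.morphologyEx(M,cv2.MORPH_OPEN,np.ones((3,3)));rect(X_,M>0,"foot "+nm)
# slot pixels: hole contour in scene
sub=np.zeros(d.shape,bool);sub[268:300,200:232]=1
m=sub&(X[...,2]<.036)&(d>0); print("slot low pts",m.sum(), X[m].mean(0), X[m].min(0),X[m].max(0))
big=[cv2.resize(p[225:335,140:260],None,fx=4.5,fy=4.5,interpolation=cv2.INTER_CUBIC)]
cv2.imwrite("pics/c1.png",big[0])
```

```text
A scene 503 ztop 0.1544 top rect [516.  121.9] [34.4 32.8] 27.823549270629883 all mean [0.522  0.1218 0.1401]
B scene 309 ztop 0.1366 top rect [507.5 212.6] [28.3 26.5] 25.220388412475586 all mean [0.5119 0.2106 0.1244]
A side 535 ztop 0.1538 top rect [512.1 128.1] [31.7 33.5] 26.213411331176758 all mean [0.5111 0.1355 0.1364]
B side 352 ztop 0.136 top rect [504.2 218. ] [26.2 28.5] 18.43784523010254 all mean [0.5035 0.223  0.1217]
block scene 2129 [510.4 168.4] [ 74.4 170.4] 5.3
foot scene 1496 [516.5 -89.9] [128.1  78.9] 87.3
block side 1557 [508. 170.] [ 69.9 176.1] 5.3
foot side 611 [513.9 -79.3] [112.2  76.1] 88.1
slot low pts 276 [ 0.50845975 -0.06406848  0.02466648] [ 0.44863622 -0.09774752 -0.00514106] [ 0.55566927 -0.03533294  0.03598271]
```

View pics/c1.png

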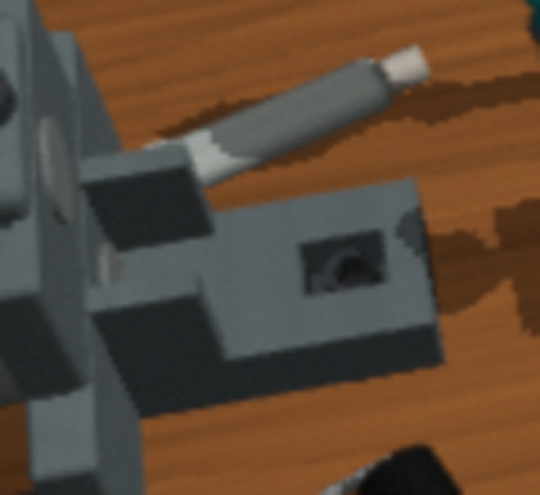

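The crop shows the slot corners at about (302,243), (382,232), (384,284) and (305,295), with the dark screw socket near (352,268).

```bash
python3 - <<'E'
from h import *
z=np.load("scene0.npz");X=cloud("scene",z['d']);d=z['d']
c=robot.camera_info("scene");f=240/np.tan(np.radians(c['fov_y'])/2);R=cv2.Rodrigues(c['rvec'])[0];t=c['tvec'];o=-R.T@t
def ray(u,v,h):
    r=R.T@np.array([(u-c['cx'])/f,(v-c['cy'])/f,1]);return o+r*(h-o[2])/r[2]
C=np.array([ray(140+u/4.5,225+v/4.5,.04) for u,v in((302,243),(382,232),(384,284),(305,295))])
print(C.round(4),C.mean(0)); print("screw",ray(140+352/4.5,225+268/4.5,.03))
m=(d>0)&(X[...,1]<-.1)&(X[...,0]>.2)&(X[...,0]<.8)&(X[...,1]>-.7); print("press max z",np.percentile(X[m][:,2],[99,99.9,100]))
z=np.load("side0.npz");X=cloud("side",z['d']);d=z['d']
m=(d>0)&(X[...,1]<-.1)&(X[...,0]>.3)&(X[...,0]<.8)&(X[...,1]>-.7);print(np.percentile(X[m][:,2],[99,99.9,100]))
E
python3 -m inch '0 0 0.05 0 0.0854; 0.01 0.02 0.045 0 0.0854; 0.02 0.04 0.02 0 0.0854; 0.02 0.045 0 0 0.0854; 0.02 0.045 0 0 0.0854; 0.02 0.045 0 0 0.0854; 0.02 0.045 0 0 0.0854; 0.02 0.045 0 0 0.0854; 0.02 0.045 0 0 0.0854; 0.02 0.045 0 0.1 0.0854; 0.02 0.045 0 0.12 0.0854; 0.02 0.045 0 0.14 0.0854; 0.02 0.04 -0.02 0.14 0.0854; 0.01 0.025 -0.03 0.14 0.0854; 0 0 -0.03 0.14 0.0854; 0 0 0 0.14 0.0854; 0 0 0 0.14 0.0854; 0 0 0 0.14 0.0854; 0 0 0 0 0.0854' 40
```

```text
[[ 0.5039 -0.0787  0.04  ]
 [ 0.5065 -0.0431  0.04  ]
 [ 0.5331 -0.0458  0.04  ]
 [ 0.5306 -0.0805  0.04  ]] [ 0.51851601 -0.06202695  0.04      ]
screw [ 0.51584322 -0.05935279  0.03      ]
press max z [0.20355495 0.24030373 0.24448838]
[0.25573236 0.33217021 0.3608794 ]
clock: 2.0
tcp_pos: [0.5097, -0.0336, 0.338]
tcp_rot: [0.68, 0.733, -0.0, -0.001]
contact_force: [0.2, 0.5, 0.4]
gripper_width: 0.0856
gripper_force: 0.0
```

```bash
cat >> h.py <<'E'
from scipy.spatial.transform import Rotation as Rot
def wcast(uv,h,s):
    c=robot.camera_info("wrist"); f=240/np.tan(np.radians(c['fov_y'])/2)
    uv=np.atleast_2d(uv).astype(float)-[c['cx'],c['cy']]; r=np.linalg.norm(uv,axis=1,keepdims=True)+1e-9; a=r/f
    v=np.hstack([np.sin(a)*uv/r,np.cos(a)])
    T=c['T_tool_cam']; Rw=Rot.from_quat(s['tcp_rot']).as_matrix()
    o=s['tcp_pos']+Rw@T[:3,3]; D=v@(Rw@T[:3,:3]).T
    return o+D*((h-o[2])/D[:,2:])
E
python3 - <<'E'
from h import *
s=robot.state();p,d=snap("wrist");np.savez("w1.npz",p=p,d=d,pos=s['tcp_pos'],rot=s['tcp_rot']);cv2.imwrite("pics/w1.png",p)
E
```

```text
(no output)
```

View pics/w1.png

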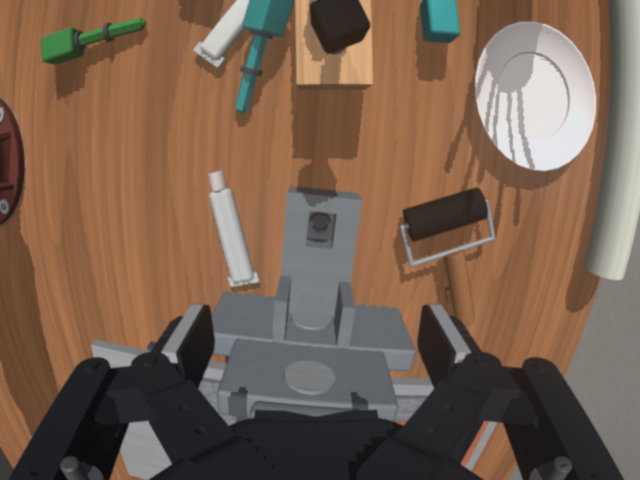

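The wrist view shows the slot around (320,229) with the dark socket at about (320,222). The larger black grip top is at (340,22), and a turquoise look-alike stands near (262,60) beside the block.

Run:
```python
from h import *
z=np.load("w1.npz");p=z['p'];s=dict(tcp_pos=z['pos'],tcp_rot=z['rot'])
c=p[195:265,290:350];g=cv2.cvtColor(c,cv2.COLOR_BGR2GRAY)
cv2.imwrite("pics/c2.png",cv2.resize(np.clip(c.astype(float)*1.6,0,255).astype(np.uint8),None,fx=8,fy=8,interpolation=cv2.INTER_CUBIC))
print(wcast([[240,108]],0,s).round(3),"turq foot")
for u,v,n in((262,20,'turqtop'),(440,25,'t2')): print(n,wcast([[u,v]],.1,s).round(3))
# grip top outline
q=(p[0:60,295:380].max(-1)<45).astype(np.uint8);cs=max(cv2.findContours(q,0,2)[0],key=cv2.contourArea)
print("grip px",cv2.boundingRect(cs),cv2.contourArea(cs))
```

```text
[[0.418 0.059 0.   ]] turq foot
turqtop [[0.452 0.132 0.1  ]]
t2 [[0.6   0.144 0.1  ]]
grip px (16, 4, 57, 45) 426.5
```

View pics/c2.png

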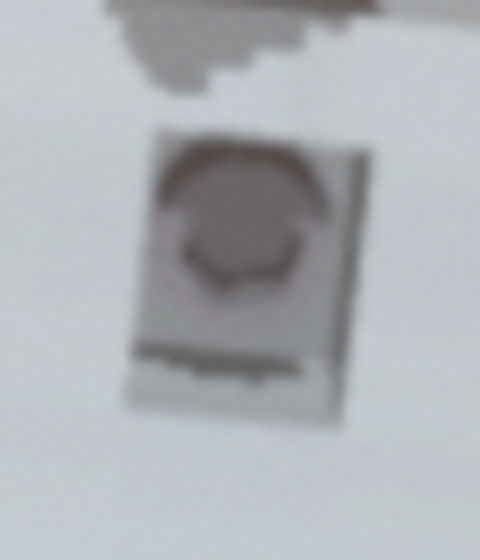

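The slot corners in the crop are (155,132), (370,152), (340,428) and (125,408). The screw head and socket centre is at about (242,226), which is pixel (320.2,223.2).

```bash
python3 - <<'E'
from h import *
z=np.load("w1.npz");p=z['p'];s=dict(tcp_pos=z['pos'],tcp_rot=z['rot'])
C=np.array([[155,132],[370,152],[340,428],[125,408]])/8+[290,195]-.4
W=wcast(C,.04,s);print(W.round(4),W.mean(0).round(4))
e=W[0]-W[3];print("slot dir",np.degrees(np.arctan2(e[1],e[0])))
print("screw",wcast(np.array([[242,226]])/8+[290,195]-.4,.030,s).round(4))
E
python3 -m inch '0 0.03 0.02 0.14 0.0854; 0 0.03 0 0.14 0.0854; 0 0.03 0 0.14 0.0854; 0 0.03 0 0.14 0.0854; 0 0.03 0 0.14 0.0854; 0 0 0 0.14 0.0854; 0 0 0 0.14 0.0854; 0 0 0 0.14 0.0854; 0 0 0 0.14 0.0854; 0 0 0 0.14 0.0854; 0 0 0 0.14 0.0854; 0 0 0 0.14 0.0854; 0 0 0 0.14 0.0854; 0 0 0 0.1 0.0854; 0 0 0 0 0.0854'
python3 - <<'E'
from h import *
s=robot.state();p,d=snap("wrist");np.savez("w2.npz",p=p,d=d,pos=s['tcp_pos'],rot=s['tcp_rot']);cv2.imwrite("pics/w2.png",p)
print(s['joint_positions'].round(3), s['tcp_pos'])
E
```

```text
[[ 0.5023 -0.0424  0.04  ]
 [ 0.5299 -0.0429  0.04  ]
 [ 0.5293 -0.0802  0.04  ]
 [ 0.5011 -0.0796  0.04  ]] [ 0.5156 -0.0613  0.04  ]
slot dir 88.02202934013933
screw [[ 0.5147 -0.0566  0.03  ]]
clock: 3.55
tcp_pos: [0.5099, 0.1162, 0.3585]
tcp_rot: [-0.21, 0.978, 0.0, -0.0]
contact_force: [-0.2, 0.5, 0.2]
gripper_width: 0.0854
gripper_force: 0.0
[ 0.09  -0.044  1.791  0.     1.395 -1.903] [0.50990638 0.11617346 0.35851421]
```

View pics/w2.png

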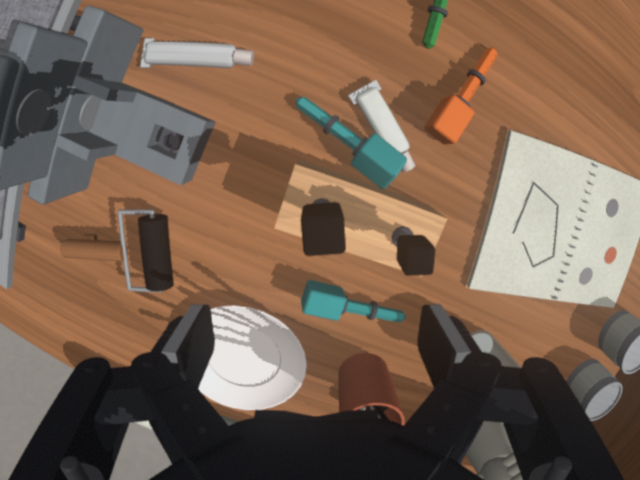

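The view shows the larger grip top at about (323,228) with edges roughly square to the image, and turquoise look-alikes at (378,160) and (323,300) either side of the block. I'll measure the grip pose and the finger clearances.

Run:
```python
from h import *
z=np.load("w2.npz");p,d=z['p'],z['d'];s=dict(tcp_pos=z['pos'],tcp_rot=z['rot'])
c=robot.camera_info("wrist");f=240/np.tan(np.radians(c['fov_y'])/2)
v,u=np.mgrid[0:480,0:640];uv=np.stack([u-c['cx'],v-c['cy']],-1);r=np.linalg.norm(uv,axis=-1)+1e-9;k=np.tan(r/f)/r
P=np.stack([uv[...,0]*k*d,uv[...,1]*k*d,d],-1);T=c['T_tool_cam']
Rw=Rot.from_quat(z['rot']).as_matrix();X=(P@T[:3,:3].T+T[:3,3])@Rw.T+z['pos']
for nm,(x0,y0,x1,y1),zt in(("big",(295,195,352,262),.147),("small",(390,225,440,280),.129)):
    Y=X[y0:y1,x0:x1];Y=Y[Y[...,2]>zt];r=cv2.minAreaRect((Y[:,:2]*1000).astype(np.float32));print(nm,len(Y),np.median(Y[:,2]),r,Y.mean(0))
for n in("scene","side"):
    q=np.load(n+"0.npz");Z=cloud(n,q['d']);hs=cv2.cvtColor(q['p'],cv2.COLOR_BGR2HSV)
    m=(abs(hs[...,0].astype(int)-90)<8)&(hs[...,1]>150)&(q['d']>0)
    nl,L,st,ce=cv2.connectedComponentsWithStats(m.astype(np.uint8))
    for i in range(1,nl):
        if st[i,4]>60:
            A=Z[L==i];print(n,"turq",A.mean(0).round(3),A.min(0).round(3),A.max(0).round(3))
    m=(q['d']>0)&(np.hypot(Z[...,0]-.514,Z[...,1]-.125)<.13)&(Z[...,2]>.10)
    A=Z[m];B=A[np.hypot(A[:,0]-.514,A[:,1]-.125)>.03];print(n,"near hi",len(B),B.min(0) if len(B) else '',B.max(0) if len(B) else '')
```

```text
big 1799 0.15313904546720708 ((483.2120666503906, 109.11878967285156), (101.64422607421875, 33.86737823486328), 28.159093856811523) [0.51119586 0.12409895 0.15426461]
small 962 0.1351076847145803 ((468.8665466308594, 161.31417846679688), (160.87994384765625, 35.12981414794922), 56.12836456298828) [0.50257354 0.21073073 0.1390143 ]
scene turq [0.425 0.05  0.12 ] [0.399 0.031 0.049] [0.439 0.068 0.141]
scene turq [0.611 0.296 0.127] [0.584 0.275 0.056] [0.627 0.316 0.142]
scene near hi 682 [0.40198925 0.03385814 0.1000502 ] [0.5239191  0.22968922 0.14139084]
side turq [0.415 0.063 0.122] [0.396 0.031 0.093] [0.435 0.075 0.14 ]
side turq [0.416 0.058 0.067] [0.409 0.053 0.052] [0.422 0.062 0.081]
side turq [0.416 0.057 0.023] [0.409 0.053 0.006] [0.422 0.063 0.04 ]
side turq [0.601 0.308 0.117] [0.581 0.282 0.051] [0.624 0.322 0.14 ]
side near hi 755 [0.39916737 0.03964176 0.10005516] [0.52020722 0.23447399 0.14018909]
```

```bash
python3 -m inch '0.0026 0.0088 0 -0.14 0.06; 0 0 0 -0.14 0.06; 0 0 0 -0.14 0.06; 0 0 0 -0.14 0.06; 0 0 -0.02 -0.14 0.06; 0 0 -0.03 -0.14 0.06; 0 0 -0.03 -0.14 0.06; 0 0 -0.03 -0.14 0.06; 0 0 -0.02 -0.14 0.06; 0 0 -0.02 -0.14 0.06; 0 0 -0.015 -0.114 0.06; 0 0 -0.01 0 0.06; 0 0 0 0 0.06; 0 0 0 0 0.02; 0 0 0 0 0.02; 0 0 0 0 0.02; 0 0 0 0 0.02; 0 0 0 0 0.02; 0 0 0 0 0.02' 20
python3 -c "
from h import *
s=robot.state();print(s['moment'],s['joint_positions'].round(3),s['tcp_pos'])"
```

```text
clock: 5.5
tcp_pos: [0.5134, 0.1251, 0.1849]
tcp_rot: [0.518, 0.855, 0.001, 0.001]
contact_force: [-0.7, -0.6, 5.8]
gripper_width: 0.0337
gripper_force: 25.2
[-0.03174738  0.1100386   0.00355099] [ 0.106  0.149  1.935 -0.     1.056 -0.376] [0.51341957 0.12514073 0.18487047]
```

```bash
python3 -m inch '0 0 0 0 0.06; 0 0 0 0 0.06; 0 0 0 0 0.06; 0 0 0 0.14 0.06; 0 0 0 0.14 0.06; 0 0 0 0.14 0.06; 0 0 0 0.14 0.06; 0 0 0 0.14 0.06; 0 0 0 0.14 0.06; 0 0 0 0.14 0.06; 0 0 0 0.14 0.06; 0 0 0 0.14 0.06; 0 0 0 0.14 0.06; 0 0 0 0.14 0.06; 0 0 0 0.031 0.06; 0 0 0 0 0.06' 20
python3 -m inch '0 0 0 0 0.02; 0 0 0 0 0.02; 0 0 0 0 0.02; 0 0 0 0 0.02; 0 0 0 0 0.02; 0 0 0 0 0.02; 0 0 0 0 0.02' 40
python3 -c "
from h import *
s=robot.state();print(s['moment'],s['joint_positions'].round(3),s['tcp_pos'])"
```

```text
clock: 7.1
tcp_pos: [0.5123, 0.125, 0.1832]
tcp_rot: [-0.239, 0.971, 0.0, -0.0]
contact_force: [-0.1, 0.1, 1.4]
gripper_width: 0.0598
gripper_force: 0.0
clock: 7.8
tcp_pos: [0.5126, 0.125, 0.1836]
tcp_rot: [-0.239, 0.971, -0.0, -0.0]
contact_force: [-0.6, -0.8, -1.5]
gripper_width: 0.0341
gripper_force: 42.2
[-0.17108789 -0.02592721  0.00127209] [ 0.106  0.15   1.936 -0.     1.056 -1.947] [0.51260634 0.12497908 0.1836242 ]
```

```bash
python3 -m inch '0 0 0.01 0 0.02; 0 0 0.015 0 0.02; 0 0 0.02 0 0.02; 0 0 0.02 0 0.02; 0 0 0.01 0 0.02; 0.002 -0.01 0 0 0.02; 0 -0.02 0 0 0.02; 0 -0.03 0 0 0.02; 0 -0.03 0 0 0.02; 0 -0.03 0 0 0.02; 0 -0.03 0 0 0.02; 0 -0.02 0 0 0.02; 0 -0.0116 0 0 0.02; 0 0 -0.015 0 0.02; 0 0 0 0 0.02; 0 0 0 0 0.02'
python3 - <<'E'
from h import *
s=robot.state();p,d=snap("wrist");np.savez("w3.npz",p=p,d=d,pos=s['tcp_pos'],rot=s['tcp_rot'])
q,e=snap("scene");np.savez("s3.npz",p=q,d=e)
q2,e2=snap("side");np.savez("d3.npz",p=q2,d=e2)
print(s['tcp_pos'],s['joint_positions'].round(3),s['contact_force'],s['moment'])
R=lambda c,n,k:cv2.resize(c,(n,k),interpolation=cv2.INTER_CUBIC)
im=np.hstack([R(p[100:400,170:470],400,400),R(q[210:310,160:260],400,400)])
cv2.imwrite("pics/m3.png",np.clip(im*1.4,0,255).astype(np.uint8))
E
```

```text
clock: 9.4
tcp_pos: [0.5136, -0.0555, 0.242]
tcp_rot: [-0.239, 0.971, 0.001, -0.001]
contact_force: [-0.2, 0.0, -2.1]
gripper_width: 0.0337
gripper_force: 42.0
[ 0.51361799 -0.05546555  0.24200622] [-2.440e-01  5.100e-02  1.921e+00  1.000e-03  1.173e+00 -2.298e+00] [-0.17107284  0.03576237 -2.14499922] [ 0.01330833 -0.01809162 -0.02617629]
```

View pics/m3.png

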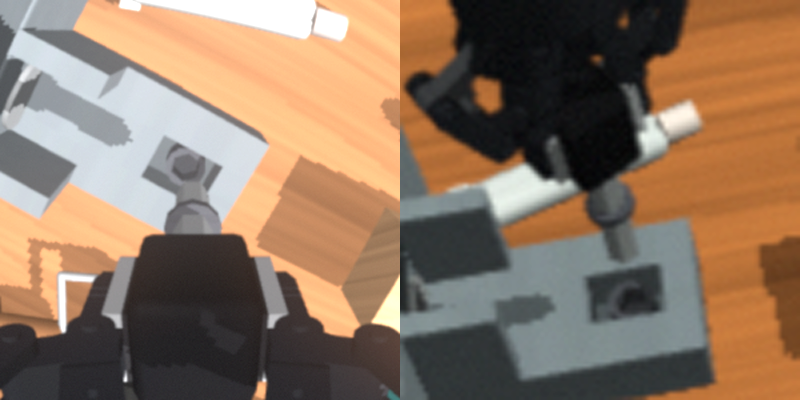

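The driver hangs straight in the grip (left half, tip above the slot at about (187,162)), and the right half shows the shaft over the foot. I'll descend onto the screw gently.

```bash
python3 -m inch '0.001 -0.001 -0.005 0 0.02; 0 0 -0.01 0 0.02; 0 0 -0.01 0 0.02; 0 0 -0.01 0 0.02; 0 0 -0.006 0 0.02; 0 0 0 0 0.02; 0 0 0 0 0.02'
python3 -m inch '0 0 -0.001 0 0.02; 0 0 -0.001 0 0.02;0 0 -0.001 0 0.02;0 0 0 0 0.02'
```

```text
clock: 10.25
tcp_pos: [0.5156, -0.0576, 0.2024]
tcp_rot: [-0.239, 0.971, 0.0, -0.0]
contact_force: [1.3, 0.3, -2.4]
gripper_width: 0.0332
gripper_force: 42.0
clock: 10.65
tcp_pos: [0.5156, -0.0575, 0.1997]
tcp_rot: [-0.239, 0.971, -0.0, 0.0]
contact_force: [0.2, 0.5, -2.7]
gripper_width: 0.0337
gripper_force: 42.0
```

```bash
python3 -m inch '-0.0008 0.0008 -0.001 0 0.02; 0 0 -0.001 0 0.02;0 0 -0.001 0 0.02;0 0 0 0 0.02'
python3 -m inch '0 0 -0.001 0 0.02; 0 0 -0.001 0 0.02;0 0 0 0 0.02'
```

```text
clock: 11.05
tcp_pos: [0.5147, -0.0567, 0.1964]
tcp_rot: [-0.239, 0.971, 0.0, -0.0]
contact_force: [-0.2, 0.1, -1.9]
gripper_width: 0.0336
gripper_force: 42.1
clock: 11.35
tcp_pos: [0.515, -0.057, 0.1949]
tcp_rot: [-0.239, 0.971, -0.0, 0.0]
contact_force: [-0.5, -0.2, 0.0]
gripper_width: 0.0337
gripper_force: 42.2
```

```bash
python3 -m inch '0 0 -0.001 0 0.02; 0 0 0 0 0.02'
python3 -m inch '0 0 -0.0005 -0.06 0.02;0 0 -0.0005 -0.06 0.02;0 0 0 0 0.02'
```

```text
clock: 11.55
tcp_pos: [0.5151, -0.0572, 0.1942]
tcp_rot: [-0.239, 0.971, -0.001, 0.0]
contact_force: [-1.1, -2.2, 1.1]
gripper_width: 0.0338
gripper_force: 42.5
clock: 11.85
tcp_pos: [0.5151, -0.0572, 0.1939]
tcp_rot: [-0.18, 0.984, -0.0, -0.0]
contact_force: [-2.0, -1.3, 4.6]
gripper_width: 0.0336
gripper_force: 43.0
```

```bash
for i in 1 ; do python3 -m inch '0 0 0 -0.06 0.02;0 0 0 -0.06 0.02'; done; python3 -m inch '0 0 -0.0005 -0.06 0.02;0 0 0 -0.06 0.02';python3 -m inch '0 0 -0.0005 -0.06 0.02;0 0 0 -0.06 0.02'
python3 -c "
from h import *
s=robot.state();print(s['moment'],s['joint_positions'].round(3))"
```

```text
clock: 12.05
tcp_pos: [0.515, -0.0572, 0.1938]
tcp_rot: [-0.12, 0.993, -0.0, -0.0]
contact_force: [-2.5, -0.4, 4.5]
gripper_width: 0.0334
gripper_force: 42.8
clock: 12.25
tcp_pos: [0.5151, -0.0571, 0.1936]
tcp_rot: [-0.06, 0.998, -0.0, -0.0]
contact_force: [-1.9, -0.9, 5.5]
gripper_width: 0.0332
gripper_force: 43.1
clock: 12.45
tcp_pos: [0.5153, -0.057, 0.1934]
tcp_rot: [-0.0, 1.0, -0.0, 0.0]
contact_force: [-3.8, -0.8, 7.2]
gripper_width: 0.0339
gripper_force: 43.3
[-0.16456204  0.7860983   0.05984132] [-2.450e-01  1.170e-01  1.952e+00 -1.000e-03  1.072e+00 -1.816e+00]
```

```bash
python3 -m inch '-0.0006 0 0.0012 -0.06 0.02;0 0 0 0 0.02;0 0 0 0 0.02'
python3 -m inch '0 0 -0.0006 -0.06 0.02;0 0 0 -0.06 0.02;0 0 0 0 0.02'
python3 -c "
from h import *
s=robot.state();print(s['moment'])"
python3 -m inch '0 0 0 -0.06 0.02;0 0 0 -0.06 0.02;0 0 -0.0006 0 0.02;0 0 0 0 0.02'
python3 -c "
from h import *
s=robot.state();print(s['moment'])"
```

```text
clock: 12.75
tcp_pos: [0.5149, -0.057, 0.1937]
tcp_rot: [0.028, 1.0, -0.0, 0.001]
contact_force: [-1.0, -1.0, 5.4]
gripper_width: 0.0337
gripper_force: 42.7
clock: 13.05
tcp_pos: [0.5149, -0.057, 0.1935]
tcp_rot: [0.089, 0.996, -0.0, 0.001]
contact_force: [-1.4, -0.6, 6.2]
gripper_width: 0.0338
gripper_force: 43.1
[-0.26171461  0.43770443 -0.00209651]
clock: 13.45
tcp_pos: [0.5146, -0.0573, 0.1914]
tcp_rot: [0.147, 0.989, -0.001, 0.001]
contact_force: [0.6, -3.2, -0.9]
gripper_width: 0.0337
gripper_force: 42.5
[-0.8135639  -0.25412529 -0.01894374]
```

```bash
python3 -m inch '0 -0.0005 -0.001 0 0.02;0 0 -0.001 0 0.02;0 0 -0.001 0 0.02;0 0 0 0 0.02'
python3 -m inch '0 0 -0.001 0 0.02;0 0 -0.001 0 0.02;0 0 0 0 0.02'
python3 -c "
from h import *
s=robot.state();print(s['moment'])"
```

```text
clock: 13.85
tcp_pos: [0.5143, -0.0575, 0.1884]
tcp_rot: [0.148, 0.989, -0.0, 0.0]
contact_force: [0.5, -3.8, -2.0]
gripper_width: 0.0339
gripper_force: 42.3
clock: 14.15
tcp_pos: [0.5144, -0.0575, 0.1867]
tcp_rot: [0.148, 0.989, -0.0, 0.0]
contact_force: [1.8, -4.8, -0.2]
gripper_width: 0.0342
gripper_force: 42.5
[-1.17375453 -0.33194734  0.07370026]
```

```bash
python3 -m inch '0 -0.001 -0.001 0 0.02;0 0 -0.001 0 0.02;0 0 0 0 0.02'
python3 -m inch '0 0 -0.001 0 0.02;0 0 -0.0007 0 0.02;0 0 0 0 0.02'
python3 -c "
from h import *
s=robot.state();print(s['moment'],s['tcp_pos'])"
```

```text
clock: 14.45
tcp_pos: [0.5142, -0.058, 0.1845]
tcp_rot: [0.148, 0.989, 0.0, 0.0]
contact_force: [2.5, -2.1, -1.3]
gripper_width: 0.0336
gripper_force: 42.4
clock: 14.75
tcp_pos: [0.5143, -0.058, 0.183]
tcp_rot: [0.148, 0.989, 0.0, -0.0]
contact_force: [1.8, -1.9, 0.3]
gripper_width: 0.0334
gripper_force: 42.5
[-0.45030516 -0.33619522 -0.01254098] [ 0.51427682 -0.05801239  0.18298537]
```

```bash
python3 -m inch '0.0005 -0.0005 -0.0007 0 0.02;0 0 0 0 0.02;0 0 0 0 0.02'
python3 -m inch '0 0 -0.0007 0 0.02;0 0 0 0 0.02;0 0 0 0 0.02'
```

```text
clock: 15.05
tcp_pos: [0.5147, -0.0583, 0.1828]
tcp_rot: [0.148, 0.989, 0.001, -0.0]
contact_force: [-1.0, -0.1, 5.7]
gripper_width: 0.0337
gripper_force: 43.0
clock: 15.35
tcp_pos: [0.5148, -0.0584, 0.1827]
tcp_rot: [0.148, 0.989, 0.0, -0.0]
contact_force: [-1.5, 0.1, 8.2]
gripper_width: 0.0337
gripper_force: 43.4
```

```bash
python3 -m inch '0 0 0.0012 0 0.02;0 0 0 -0.06 0.02;0 0 0 -0.1 0.02;0 0 0 -0.12 0.02;0 0 0 -0.12 0.02;0 0 0 -0.12 0.02;0 0 0 -0.12 0.02;0 0 0 0 0.02'
python3 -c "
from h import *
s=robot.state();print(s['moment'],s['tcp_pos'],s['joint_positions'].round(3))"
python3 -m inch '0 0 -0.0001 -0.12 0.02;0 0 0 -0.12 0.02;0 0 -0.0001 -0.12 0.02;0 0 0 -0.12 0.02;0 0 -0.0001 -0.12 0.02;0 0 0 -0.12 0.02;0 0 0 0 0.02'
python3 -c "
from h import *
s=robot.state();print(s['moment'],s['tcp_pos'],s['joint_positions'].round(3))"
```

```text
clock: 16.15
tcp_pos: [0.5154, -0.0585, 0.1828]
tcp_rot: [0.452, 0.892, 0.001, 0.001]
contact_force: [3.0, -0.2, 0.2]
gripper_width: 0.0338
gripper_force: 42.3
[-0.00661091 -0.62093681  0.01988749] [ 0.51536288 -0.05851982  0.18283527] [-2.490e-01  1.320e-01  1.958e+00  1.000e-03  1.049e+00 -8.820e-01]
clock: 16.85
tcp_pos: [0.5159, -0.0589, 0.1826]
tcp_rot: [0.736, 0.676, 0.001, 0.002]
contact_force: [5.1, -1.2, -1.7]
gripper_width: 0.0337
gripper_force: 41.9
[-0.2439557  -1.21258041 -0.01783904] [ 0.5159057  -0.05894816  0.18264806] [-0.249  0.133  1.958  0.     1.047 -0.165]
```

```bash
python3 -m inch '0.0008 0 -0.0001 -0.12 0.02;0.0007 0.0003 0 -0.12 0.02;0 0 -0.0001 -0.12 0.02;0 0 0 -0.12 0.02;0 0 -0.0001 -0.12 0.02'
python3 -c "
from h import *
s=robot.state();print(s['moment'],s['tcp_pos'],s['joint_positions'].round(3))
p,d=snap('wrist');cv2.imwrite('w4.png',p)
print(robot.state()['moment'])"
python3 -m inch '0 0 0 -0.12 0.02;0 0 0 -0.12 0.02;0 0 0 -0.12 0.02;0 0 0 -0.1 0.02'
python3 -c "
from h import *
s=robot.state();print(s['moment'],s['tcp_pos'],s['joint_positions'].round(3))
q,e=snap('scene');print(robot.state()['moment'])
p=cv2.imread('w4.png');R=lambda c,n,k:cv2.resize(c,(n,k),interpolation=cv2.INTER_CUBIC)
im=np.hstack([R(p[0:300,170:470],400,400),R(q[190:310,150:270],400,400)])
cv2.imwrite('pics/m4.png',np.clip(im*1.4,0,255).astype(np.uint8))"
```

```text
clock: 17.35
tcp_pos: [0.5167, -0.0593, 0.1824]
tcp_rot: [0.904, 0.428, 0.0, 0.001]
contact_force: [2.3, -2.4, 0.5]
gripper_width: 0.0334
gripper_force: 42.2
[-0.88068655 -0.70155623  0.07986582] [ 0.51667776 -0.05933574  0.18239271] [-0.248  0.136  1.955 -0.002  1.049  0.439]
[-0.83337902 -0.75399187 -0.00468064]
clock: 17.8
tcp_pos: [0.5165, -0.0597, 0.1823]
tcp_rot: [0.977, 0.212, 0.0, 0.002]
contact_force: [2.0, -5.1, -0.5]
gripper_width: 0.034
gripper_force: 42.0
[-1.24705358 -0.64485547  0.11860649] [ 0.5165426  -0.05972399  0.18230994] [-0.249  0.136  1.955 -0.004  1.049  0.897]
[-1.18056454 -0.675505    0.01960697]
```

View pics/m4.png

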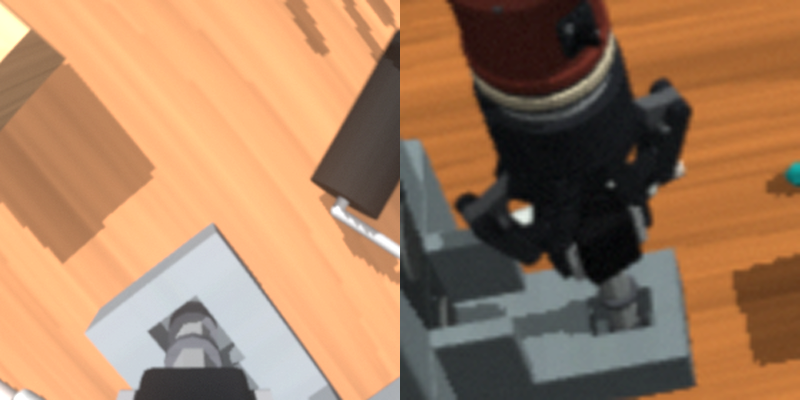

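The driver stands inside the slot: at (190,330) in the left half and (615,305) in the right half. The moment shows the screw's drag, so I'll regrip.

```bash
python3 -m inch '0 0 0 0 0.06;0 0 0 0 0.06;0 0 0 0 0.06;-0.001 0.0006 0 0.1 0.06;0 0 0 0.14 0.06;0 0 0 0.14 0.06;0 0 0 0.14 0.06;0 0 0 0.14 0.06;0 0 0 0.14 0.06;0 0 0 0.14 0.06;0 0 0 0.14 0.06;0 0 0 0.14 0.06;0 0 0 0.14 0.06;0 0 0 0.14 0.06;0 0 0 0.071 0.06;0 0 0 0 0.06;0 0 0 0 0.06'
python3 -c "
from h import *
s=robot.state();print(s['moment'],s['tcp_pos'],s['joint_positions'].round(3))"
python3 -m inch '0 0 0 0 0.02;0 0 0 0 0.02;0 0 0 0 0.02;0 0 0 0 0.02;0 0 0 0 0.02;0 0 0 0 0.02' 20
python3 -c "
from h import *
s=robot.state();print(s['moment'],s['tcp_pos'],s['joint_positions'].round(3))"
```

```text
clock: 19.55
tcp_pos: [0.5148, -0.0576, 0.1819]
tcp_rot: [0.543, 0.84, -0.0, -0.001]
contact_force: [0.0, 0.6, -0.4]
gripper_width: 0.0601
gripper_force: 0.0
[-0.00104587  0.00324215 -0.02683136] [ 0.51484412 -0.05757989  0.1818965 ] [-0.247  0.134  1.959  0.     1.05  -0.67 ]
clock: 20.15
tcp_pos: [0.515, -0.0578, 0.1822]
tcp_rot: [0.542, 0.84, -0.0, -0.0]
contact_force: [-1.3, -0.8, 1.7]
gripper_width: 0.0337
gripper_force: 26.2
[-0.03091408  0.3565648   0.05796584] [ 0.51504781 -0.05783297  0.18216764] [-0.247  0.133  1.958 -0.     1.051 -0.671]
```

```bash
python3 -m inch '0 0 0.0004 -0.08 0.02;0 0 0 -0.12 0.02;0 0 -0.0001 -0.12 0.02;0 0 0 -0.12 0.02;0 0 0 -0.12 0.02;0 0 -0.0001 -0.12 0.02;0 0 0 -0.12 0.02;0 0 -0.0001 -0.12 0.02;0 0 0 -0.12 0.02;0 0 0 -0.12 0.02'
python3 -c "
from h import *
s=robot.state();print(s['moment'],s['tcp_pos'],s['joint_positions'].round(3))"
python3 -m inch '0 0 0 -0.04 0.02;0 0 0 -0.04 0.02'
python3 -c "
from h import *
s=robot.state();print(s['moment'],s['tcp_pos'],s['joint_positions'].round(3))"
python3 -m inch '0 0 0 -0.04 0.02;0 0 0 -0.04 0.02'
python3 -c "
from h import *
s=robot.state();print(s['moment'],s['tcp_pos'],s['joint_positions'].round(3))"
```

```text
clock: 21.15
tcp_pos: [0.5163, -0.0583, 0.1819]
tcp_rot: [0.915, 0.403, 0.002, 0.001]
contact_force: [2.4, -1.9, -4.3]
gripper_width: 0.0336
gripper_force: 25.6
[-0.38466565 -0.71953231  0.09564191] [ 0.51633275 -0.058308    0.18193072] [-0.247  0.134  1.958 -0.     1.045  0.493]
clock: 21.35
tcp_pos: [0.5164, -0.0584, 0.1819]
tcp_rot: [0.93, 0.368, 0.002, 0.001]
contact_force: [3.1, -1.3, -5.1]
gripper_width: 0.034
gripper_force: 25.5
[-0.41833615 -0.72013897  0.06071205] [ 0.51635346 -0.05836547  0.18189815] [-2.470e-01  1.340e-01  1.958e+00 -1.000e-03  1.045e+00  5.700e-01]
clock: 21.55
tcp_pos: [0.5164, -0.0585, 0.1819]
tcp_rot: [0.944, 0.33, 0.002, 0.002]
contact_force: [3.1, -2.0, -5.4]
gripper_width: 0.0338
gripper_force: 25.5
[-0.39650782 -0.7759072   0.06518519] [ 0.51639872 -0.05845333  0.18187532] [-2.480e-01  1.340e-01  1.958e+00 -1.000e-03  1.045e+00  6.500e-01]
```

```bash
cat > m.py <<'E'
from h import *
s=robot.state();print(s['moment'].round(3),s['tcp_pos'].round(4),'j6',s['joint_positions'][5].round(3))
E
python3 -m inch '0.0005 -0.0003 -0.0005 -0.05 0.02;0 0 0 -0.05 0.02;0 0 0 -0.05 0.02;0 0 0 -0.05 0.02'|grep contact; python3 m.py
python3 -m inch '0 0 0 -0.04 0.02;0 0 0 -0.04 0.02;0 0 0 -0.04 0.02'|grep contact; python3 m.py
```

```text
contact_force: [1.9, -2.1, -3.1]
[-0.408 -0.58   0.051] [ 0.5168 -0.0588  0.1818] j6 0.85
contact_force: [1.5, -2.7, -3.7]
[-0.563 -0.586  0.088] [ 0.5169 -0.059   0.1818] j6 0.97
```

```bash
python3 -m inch '0 0 0 -0.04 0.02;0 0 0 -0.04 0.02'|grep contact; python3 m.py
python3 -m inch '0 0 0 -0.04 0.02;0 0 0 -0.04 0.02'|grep contact; python3 m.py
```

```text
contact_force: [1.8, -1.5, -2.8]
[-0.57  -0.526  0.097] [ 0.5168 -0.0591  0.1817] j6 1.05
contact_force: [2.5, -2.8, -3.1]
[-0.654 -0.59   0.128] [ 0.5168 -0.0592  0.1817] j6 1.13
```

```bash
python3 -m inch '0 -0.0003 -0.0002 -0.04 0.02;0 0 0 -0.04 0.02'|grep contact; python3 m.py
python3 -m inch '0 0 0 -0.04 0.02;0 0 0 -0.04 0.02'|grep contact; python3 m.py
```

```text
contact_force: [2.3, -2.5, -1.9]
[-0.591 -0.507  0.071] [ 0.5169 -0.0594  0.1817] j6 1.209
contact_force: [2.7, -2.4, -2.2]
[-0.679 -0.46   0.073] [ 0.5169 -0.0595  0.1817] j6 1.289
```

```bash
python3 -m inch '0 0 0 -0.04 0.02;0 0 0 -0.04 0.02'|grep contact; python3 m.py
python3 -m inch '0 0 0 -0.04 0.02;0 0 0 -0.04 0.02'|grep contact; python3 m.py
```

```text
contact_force: [2.8, -2.8, -3.1]
[-0.713 -0.447  0.131] [ 0.5168 -0.0596  0.1816] j6 1.369
contact_force: [1.3, -3.2, -2.6]
[-0.857 -0.424  0.071] [ 0.5168 -0.0597  0.1816] j6 1.449
```

```bash
python3 -m inch '0 -0.0005 0 -0.04 0.02;0 0 0 -0.04 0.02'|grep contact; python3 m.py
python3 -m inch '0 0 0 -0.04 0.02;0 0 0 -0.04 0.02'|grep contact; python3 m.py
```

```text
contact_force: [2.4, -2.6, -3.2]
[-0.681 -0.48   0.071] [ 0.5168 -0.06    0.1816] j6 1.528
contact_force: [2.1, -3.4, -3.2]
[-0.75  -0.469  0.022] [ 0.5167 -0.06    0.1816] j6 1.608
```

```bash
python3 -m inch '0 0 0 -0.04 0.02;0 0 0 -0.04 0.02'|grep contact; python3 m.py
python3 -m inch '0 0 0 -0.04 0.02;0 0 0 -0.04 0.02'|grep contact; python3 m.py
```

```text
contact_force: [1.5, -3.3, -3.1]
[-0.712 -0.419  0.09 ] [ 0.5167 -0.0601  0.1816] j6 1.688
contact_force: [2.0, -3.5, -3.7]
[-0.866 -0.353  0.104] [ 0.5166 -0.0601  0.1815] j6 1.768
```

```bash
python3 -m inch '0 0 -0.0002 -0.04 0.02;0 0 0 -0.04 0.02'|grep contact; python3 m.py
python3 -m inch '0 0 0 -0.04 0.02;0 0 0 -0.04 0.02'|grep contact; python3 m.py
```

```text
contact_force: [2.0, -3.9, -2.0]
[-0.864 -0.261  0.103] [ 0.5166 -0.0602  0.1815] j6 1.848
contact_force: [1.2, -3.4, -2.3]
[-0.802 -0.182  0.077] [ 0.5165 -0.0603  0.1815] j6 1.928
```

Regrip a quarter turn back.

```bash
python3 -m inch '0 0 0 0 0.06;0 0 0 0 0.06;0 0 0 0 0.06;-0.0008 0.0008 0 0.1 0.06;0 0 0 0.14 0.06;0 0 0 0.14 0.06;0 0 0 0.14 0.06;0 0 0 0.14 0.06;0 0 0 0.14 0.06;0 0 0 0.14 0.06;0 0 0 0.14 0.06;0 0 0 0.14 0.06;0 0 0 0.14 0.06;0 0 0 0.14 0.06;0 0 0 0.071 0.06;0 0 0 0 0.06;0 0 0 0 0.06'|grep tcp; python3 m.py
python3 -m inch '0 0 0 0 0.02;0 0 0 0 0.02;0 0 0 0 0.02;0 0 0 0 0.02;0 0 0 0 0.02;0 0 0 0 0.02' 20; python3 m.py
python3 -m inch '0 0 0.0003 -0.04 0.02;0 0 0 -0.04 0.02'|grep contact; python3 m.py
```

```text
tcp_pos: [0.5149, -0.058, 0.1814]
tcp_rot: [0.886, 0.464, 0.0, -0.0]
[-0.016  0.014 -0.005] [ 0.5149 -0.058   0.1814] j6 0.358
clock: 26.95
tcp_pos: [0.5152, -0.0583, 0.1815]
tcp_rot: [0.886, 0.464, 0.0, 0.0]
contact_force: [0.6, -1.7, -0.2]
gripper_width: 0.0338
gripper_force: 22.2
[-0.211 -0.265  0.024] [ 0.5152 -0.0583  0.1815] j6 0.357
contact_force: [1.8, -1.6, -2.8]
[-0.229 -0.47   0.219] [ 0.5152 -0.0583  0.1816] j6 0.438
```

```bash
python3 m.py; python3 -m inch '0 0 0 -0.03 0.02;0 0 0 0 0.02'|grep contact; python3 m.py; python3 m.py
```

```text
[-0.229 -0.47   0.219] [ 0.5152 -0.0583  0.1816] j6 0.438
contact_force: [2.6, -0.6, -3.1]
[-0.267 -0.56   0.192] [ 0.5152 -0.0583  0.1816] j6 0.467
[-0.267 -0.56   0.192] [ 0.5152 -0.0583  0.1816] j6 0.467
```

```bash
python3 -m inch '0 0 0 -0.03 0.02;0 0 0 0 0.02'|grep contact; python3 m.py;  python3 -m inch '0 0 0 -0.03 0.02;0 0 0 0 0.02'|grep contact; python3 m.py
```

```text
contact_force: [2.6, -2.5, -4.2]
[-0.446 -0.707  0.217] [ 0.5152 -0.0583  0.1816] j6 0.498
contact_force: [2.3, -2.4, -3.2]
[-0.489 -0.836  0.132] [ 0.5151 -0.0583  0.1817] j6 0.528
```

```bash
python3 -m inch '0 0 0 0 0.02;0 0 0 0 0.02' 40|grep gripper; python3 m.py;  python3 -m inch '0 0 -0.0003 -0.03 0.02;0 0 0 0 0.02'; python3 m.py; python3 -m inch '0 0 0 -0.03 0.02;0 0 0 0 0.02'; python3 m.py
```

```text
gripper_width: 0.0335
gripper_force: 43.2
[-0.578 -0.883  0.114] [ 0.5152 -0.0583  0.1817] j6 0.527
clock: 28.15
tcp_pos: [0.5152, -0.0583, 0.1817]
tcp_rot: [0.928, 0.373, 0.0, 0.0]
contact_force: [4.1, -2.4, -2.7]
gripper_width: 0.0338
gripper_force: 43.5
[-0.586 -0.899  0.167] [ 0.5152 -0.0583  0.1817] j6 0.558
clock: 28.35
tcp_pos: [0.5152, -0.0583, 0.1817]
tcp_rot: [0.933, 0.359, 0.0, 0.0]
contact_force: [2.6, -2.4, -2.4]
gripper_width: 0.0339
gripper_force: 43.7
[-0.601 -0.971  0.151] [ 0.5152 -0.0583  0.1817] j6 0.588
```

```bash
python3 -m inch '0.0003 -0.0002 0 -0.03 0.02;0 0 0 -0.03 0.02'|grep -E 'cont|wid'; python3 m.py; python3 -m inch '0 0 0 -0.03 0.02;0 0 0 0 0.02'|grep -E 'cont|wid'; python3 m.py
```

```text
contact_force: [4.3, -1.7, -2.1]
gripper_width: 0.0333
[-0.552 -0.863  0.243] [ 0.5154 -0.0584  0.1817] j6 0.649
contact_force: [3.3, -1.8, -0.2]
gripper_width: 0.0338
[-0.575 -0.797  0.11 ] [ 0.5154 -0.0584  0.1817] j6 0.678
```

```bash
python3 -m inch '0 0 0 -0.03 0.02;0 0 0 0 0.02'|grep -E 'cont|wid'; python3 m.py; python3 -m inch '0 0 0 -0.03 0.02;0 0 0 0 0.02'|grep -E 'cont|wid'; python3 m.py;python3 -m inch '0 0 0 -0.03 0.02;0 0 0 0 0.02'|grep -E 'cont|wid'; python3 m.py
```

```text
contact_force: [2.6, -3.2, 0.2]
gripper_width: 0.0339
[-0.526 -0.846  0.088] [ 0.5155 -0.0584  0.1816] j6 0.708
contact_force: [2.7, -2.0, -0.2]
gripper_width: 0.034
[-0.612 -0.831  0.074] [ 0.5154 -0.0584  0.1816] j6 0.738
contact_force: [3.0, -3.6, 0.4]
gripper_width: 0.0335
[-0.577 -0.952  0.062] [ 0.5155 -0.0584  0.1816] j6 0.768
```

```bash
python3 -m inch '0 0 0 -0.03 0.02;0 0 0 0 0.02'|grep -E 'cont|wid'; python3 m.py; python3 -m inch '0 0 0 -0.03 0.02;0 0 0 0 0.02'|grep -E 'cont|wid'; python3 m.py;python3 -m inch '0 0 0 -0.03 0.02;0 0 0 0 0.02'|grep -E 'cont|wid'; python3 m.py
```

```text
contact_force: [4.2, -2.4, 0.3]
gripper_width: 0.0333
[-0.661 -1.014  0.052] [ 0.5155 -0.0584  0.1816] j6 0.798
contact_force: [4.7, -2.0, 0.0]
gripper_width: 0.0333
[-0.685 -1.035  0.015] [ 0.5155 -0.0585  0.1816] j6 0.828
contact_force: [4.3, -2.5, 0.8]
gripper_width: 0.0332
[-0.701 -1.021 -0.01 ] [ 0.5155 -0.0585  0.1816] j6 0.858
```

```bash
python3 -m inch '0.0004 -0.0003 0 -0.03 0.02'|grep -E 'cont|wid'; python3 m.py; python3 -m inch '0 0 0 -0.03 0.02'|grep -E 'cont|wid'; python3 m.py;python3 -m inch '0 0 0 -0.03 0.02'|grep -E 'cont|wid'; python3 m.py
```

```text
contact_force: [3.4, -1.5, 2.5]
gripper_width: 0.0335
[-0.504 -0.868  0.048] [ 0.5157 -0.0586  0.1815] j6 0.888
contact_force: [3.8, -3.0, 1.9]
gripper_width: 0.0334
[-0.567 -0.89  -0.014] [ 0.5157 -0.0586  0.1815] j6 0.919
contact_force: [2.6, -2.2, 2.7]
gripper_width: 0.0338
[-0.505 -0.928  0.005] [ 0.5156 -0.0586  0.1815] j6 0.949
```

```bash
python3 -c "
from h import *
q,e=snap('scene');p,d=snap('side')
R=lambda c,n,k:cv2.resize(c,(n,k),interpolation=cv2.INTER_CUBIC)
im=np.hstack([R(q[220:310,170:260],400,400),R(p[150:240,275:365],400,400)])
cv2.imwrite('pics/m5.png',np.clip(im*1.5,0,255).astype(np.uint8))"
```

```text
(no output)
```

View pics/m5.png

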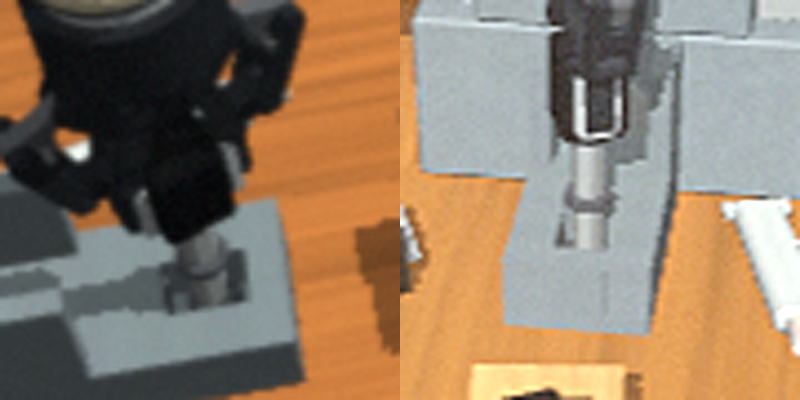

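Both views show the driver standing upright in the slot, its collar just above the foot, at (205,265) on the left and (588,205) on the right. It is still seated, so I'll continue turning until a clear stop.

```bash
for i in 1; do python3 -m inch '0 0 0.0002 -0.05 0.02;0 0 0 -0.05 0.02'|grep -E 'cont|wid'; python3 m.py; python3 -m inch '0 0 0 -0.04 0.02'|grep -E 'cont|wid'; python3 m.py;python3 -m inch '0 0 0 -0.04 0.02'|grep -E 'cont|wid'; python3 m.py; done
```

```text
contact_force: [3.2, -2.2, 3.0]
gripper_width: 0.034
[-0.56  -0.872 -0.008] [ 0.5155 -0.0586  0.1815] j6 1.049
contact_force: [3.6, -2.1, 2.0]
gripper_width: 0.0334
[-0.564 -0.862  0.055] [ 0.5155 -0.0586  0.1815] j6 1.088
contact_force: [2.9, -1.6, 2.2]
gripper_width: 0.0336
[-0.517 -0.782  0.001] [ 0.5155 -0.0585  0.1815] j6 1.128
```

```bash
for i in 1; do python3 -m inch '0 0 0 -0.04 0.02;0 0 0 -0.04 0.02'|grep -E 'cont|wid'; python3 m.py; python3 -m inch '0 0 0 -0.04 0.02'|grep -E 'cont|wid'; python3 m.py;python3 -m inch '0 0 0 -0.04 0.02'|grep -E 'cont|wid'; python3 m.py; done
```

```text
contact_force: [4.0, -2.1, 1.5]
gripper_width: 0.0337
[-0.577 -0.893  0.064] [ 0.5155 -0.0586  0.1815] j6 1.208
contact_force: [3.5, -1.8, 1.1]
gripper_width: 0.0339
[-0.649 -0.961  0.041] [ 0.5156 -0.0587  0.1815] j6 1.248
contact_force: [4.1, -1.7, 1.4]
gripper_width: 0.0336
[-0.668 -1.001  0.027] [ 0.5157 -0.0587  0.1815] j6 1.288
```

```bash
for i in 1; do python3 -m inch '0.0006 -0.0003 0 -0.04 0.02;0 0 0 -0.04 0.02'|grep -E 'cont|wid'; python3 m.py; python3 -m inch '0 0 0 -0.04 0.02;0 0 0 -0.04 0.02'|grep -E 'cont|wid'; python3 m.py;python3 -m inch '0 0 0 -0.04 0.02;0 0 0 -0.04 0.02'|grep -E 'cont|wid'; python3 m.py; done
```

```text
contact_force: [3.2, -2.5, 2.8]
gripper_width: 0.0343
[-0.596 -0.791  0.068] [ 0.516  -0.0589  0.1815] j6 1.368
contact_force: [3.2, -3.1, 1.5]
gripper_width: 0.0338
[-0.622 -0.886  0.152] [ 0.5161 -0.0589  0.1815] j6 1.447
contact_force: [4.1, -2.2, 2.2]
gripper_width: 0.0338
[-0.561 -0.912  0.233] [ 0.5161 -0.059   0.1815] j6 1.527
```

```bash
for i in 1; do python3 -m inch '0 0 0 -0.03 0.02'|grep -E 'cont|wid'; python3 m.py; python3 -m inch '0 0 0 -0.03 0.02;0 0 0 0 0.02'|grep -E 'cont|wid'; python3 m.py;python3 -m inch '0 0 0 -0.03 0.02'|grep -E 'cont|wid'; python3 m.py; done
```

```text
contact_force: [3.8, -2.3, 1.7]
gripper_width: 0.0336
[-0.551 -0.894  0.266] [ 0.5161 -0.059   0.1815] j6 1.557
contact_force: [4.2, -2.1, 2.5]
gripper_width: 0.0334
[-0.603 -0.861  0.21 ] [ 0.5161 -0.059   0.1815] j6 1.586
contact_force: [3.7, -1.8, 1.4]
gripper_width: 0.0339
[-0.568 -0.973  0.256] [ 0.5162 -0.059   0.1815] j6 1.616
```

```bash
python3 -m inch '0 0 0 0.03 0.02'|grep -E 'cont'; python3 m.py; python3 -m inch '0 0 0 0.03 0.02'|grep -E 'cont'; python3 m.py;python3 -m inch '0 0 0 0.03 0.02'|grep -E 'cont'; python3 m.py; python3 -c "
from h import *
q,e=snap('scene');p,d=snap('side');X=cloud('side',d)
# driver shaft/collar column profile from side cloud
m=(np.hypot(X[...,0]-.5155,X[...,1]+.0588)<.03)&(X[...,2]>.043)&(d>0)
Y=X[m]
for z0 in np.arange(.044,.125,.003):
    a=Y[(Y[:,2]>=z0)&(Y[:,2]<z0+.003)]
    if len(a)>2: print(round(z0,3),len(a),(a[:,0].max()-a[:,0].min()).round(4),a.mean(0)[:2].round(4))
"
```

```text
contact_force: [3.7, -3.7, 2.8]
[-0.68  -0.837 -0.116] [ 0.5161 -0.059   0.1815] j6 1.585
contact_force: [3.2, -2.3, 2.4]
[-0.686 -0.838 -0.064] [ 0.5161 -0.059   0.1815] j6 1.555
contact_force: [4.0, -3.0, 3.1]
[-0.596 -0.858 -0.111] [ 0.5161 -0.059   0.1816] j6 1.525
0.044 6 0.0136 [ 0.5117 -0.055 ]
0.047 8 0.013 [ 0.5126 -0.0546]
0.05 6 0.0114 [ 0.513  -0.0533]
0.053 3 0.0045 [ 0.5151 -0.0514]
0.056 6 0.0198 [ 0.511  -0.0526]
0.059 12 0.019 [ 0.5152 -0.0511]
0.062 26 0.0225 [ 0.5115 -0.0532]
0.065 8 0.018 [ 0.5138 -0.0534]
0.068 10 0.0118 [ 0.5113 -0.0548]
0.071 7 0.0127 [ 0.5121 -0.0546]
0.074 7 0.0131 [ 0.515  -0.0539]
0.077 6 0.0134 [ 0.5134 -0.0541]
0.08 10 0.0131 [ 0.5128 -0.052 ]
0.083 7 0.0131 [ 0.5122 -0.0524]
0.086 7 0.013 [ 0.5132 -0.0533]
0.089 9 0.0133 [ 0.5137 -0.0515]
0.092 7 0.0134 [ 0.5128 -0.053 ]
0.098 7 0.0135 [ 0.5145 -0.0478]
0.101 3 0.0285 [ 0.5137 -0.0474]
0.104 9 0.0213 [ 0.5048 -0.0453]
0.107 9 0.0366 [ 0.5054 -0.0461]
0.11 19 0.0377 [ 0.5111 -0.0422]
0.113 14 0.0384 [ 0.5101 -0.0432]
0.116 19 0.0379 [ 0.5087 -0.0435]
0.119 20 0.0379 [ 0.5071 -0.0429]
0.122 19 0.0343 [ 0.51   -0.0394]
```

```bash
python3 -m inch '0.0008 -0.0006 0.0002 0 0.02;0.0008 -0.0006 0 0 0.02;0 0 0 0 0.02'|grep -E 'cont'; python3 m.py; python3 -m inch '0 0 0 -0.03 0.02'|grep -E 'cont'; python3 m.py;python3 -m inch '0 0 0 -0.03 0.02'|grep -E 'cont'; python3 m.py;python3 -m inch '0 0 0 -0.03 0.02'|grep -E 'cont'; python3 m.py
```

```text
contact_force: [0.7, 0.5, 4.9]
[ 0.054 -0.157 -0.08 ] [ 0.517  -0.0595  0.1815] j6 1.525
contact_force: [0.7, 0.4, 5.2]
[ 0.007 -0.185  0.097] [ 0.517  -0.0595  0.1815] j6 1.555
contact_force: [0.8, 0.0, 4.1]
[ 0.028 -0.155  0.086] [ 0.517  -0.0596  0.1815] j6 1.586
contact_force: [1.0, 0.1, 4.5]
[ 0.04  -0.231  0.231] [ 0.517  -0.0596  0.1815] j6 1.615
```

```bash
python3 -m inch '0 0 0.0006 -0.02 0.02'|grep -E 'cont'; python3 m.py; python3 -m inch '0 0 0 -0.02 0.02'|grep -E 'cont|wid'; python3 m.py;python3 -m inch '0 0 0 -0.02 0.02'|grep -E 'cont|wid'; python3 m.py;python3 -m inch '0 0 0 -0.02 0.02'|grep -E 'cont|wid'; python3 m.py
```

```text
contact_force: [2.8, 0.0, -1.0]
[ 0.015 -0.49   0.249] [ 0.5169 -0.0595  0.1816] j6 1.635
contact_force: [1.6, 0.9, 0.6]
gripper_width: 0.0335
[ 0.119 -0.351  0.2  ] [ 0.517  -0.0596  0.1815] j6 1.655
contact_force: [1.2, 0.7, -0.1]
gripper_width: 0.0338
[ 0.206 -0.264  0.256] [ 0.5171 -0.0597  0.1816] j6 1.676
contact_force: [0.9, 0.6, -0.3]
gripper_width: 0.0337
[ 0.182 -0.318  0.233] [ 0.5171 -0.0597  0.1816] j6 1.696
```

```bash
python3 -c "
from h import *
q,e=snap('scene');p,d=snap('side');w,_=snap('wrist')
R=lambda c:cv2.resize(c,(400,300),interpolation=cv2.INTER_CUBIC)
im=np.vstack([np.hstack([R(q[225:300,170:270]),R(p[150:225,270:370])]),np.hstack([R(w[200:440,160:480]),R(w[150:300,220:420])])])
cv2.imwrite('pics/m6.png',np.clip(im*1.8+10,0,255).astype(np.uint8))"
```

```text
(no output)
```

View pics/m6.png

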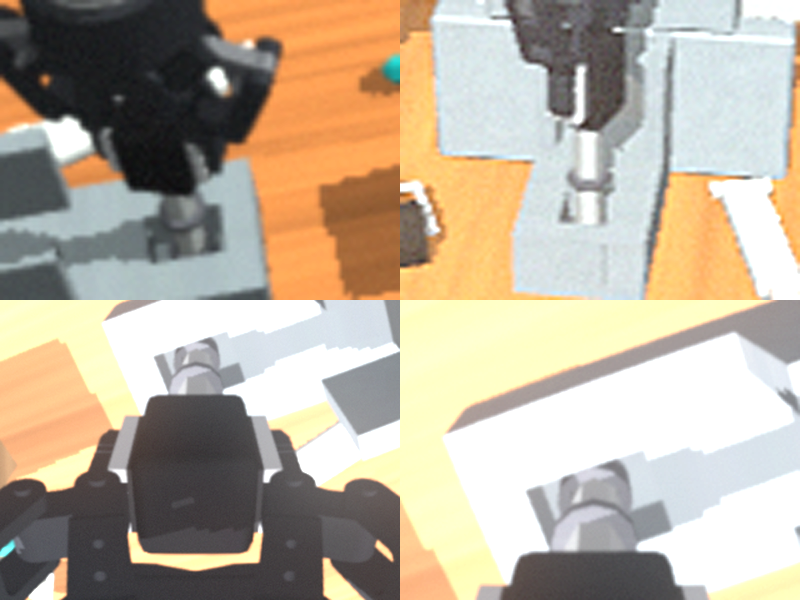

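The last picture shows the grip square in the pads, with no slip, and the shaft upright in the slot (lower right, about (590,490)). I'll check for backlash with the side load removed.

```bash
for k in 1; do python3 -m inch '0 0 0 0.04 0.02' >/dev/null; python3 m.py; python3 -m inch '0 0 0 0.04 0.02'>/dev/null; python3 m.py; python3 -m inch '0 0 0 0.04 0.02'>/dev/null; python3 m.py; python3 -m inch '0 0 0 0.04 0.02;0 0 0 0 0.02'|grep -E 'clock|cont'; python3 m.py;  python3 -m inch '0 0 0 -0.04 0.02'>/dev/null; python3 m.py; python3 -m inch '0 0 0 -0.04 0.02'>/dev/null; python3 m.py; python3 -m inch '0 0 0 -0.04 0.02'>/dev/null; python3 m.py;  done
```

```text
[ 0.363 -0.147 -0.098] [ 0.517  -0.0597  0.1816] j6 1.654
[ 0.325 -0.211 -0.053] [ 0.517  -0.0597  0.1816] j6 1.614
[ 0.451 -0.168 -0.059] [ 0.517  -0.0597  0.1816] j6 1.574
clock: 34.2
contact_force: [1.0, 2.1, -1.0]
[ 0.499 -0.155  0.047] [ 0.517  -0.0597  0.1816] j6 1.535
[ 0.455 -0.17   0.136] [ 0.517  -0.0597  0.1816] j6 1.577
[ 0.477 -0.165  0.023] [ 0.5171 -0.0597  0.1816] j6 1.617
[ 0.467 -0.175  0.092] [ 0.5171 -0.0597  0.1816] j6 1.657
```

```bash
for k in 1; do python3 -m inch '0 0 0 -0.04 0.02' >/dev/null; python3 m.py; python3 -m inch '0 0 0 -0.04 0.02'>/dev/null; python3 m.py; python3 -m inch '0 0 0 -0.04 0.02'>/dev/null; python3 m.py; python3 -m inch '0 0 0 -0.04 0.02'|grep -E 'clock|cont|wid'; python3 m.py; done
```

```text
[ 0.437 -0.254  0.189] [ 0.5171 -0.0598  0.1816] j6 1.697
[ 0.383 -0.231  0.128] [ 0.5171 -0.0598  0.1816] j6 1.737
[ 0.337 -0.233  0.17 ] [ 0.5172 -0.0598  0.1816] j6 1.777
clock: 34.9
contact_force: [1.2, 1.1, -2.1]
gripper_width: 0.0334
[ 0.376 -0.185  0.116] [ 0.5172 -0.0599  0.1817] j6 1.817
```

The torque falls on reversing and jumps back exactly where the angle is retraced, so the screw is at its stop. I'll let go and rise clear.

```bash
python3 -m inch '0 0 0 0 0.045;0 0 0 0 0.07;0 0 0 0 0.07;0 0 0 0 0.07;0 0 0 0 0.07;0 0 0.01 0 0.07;0 0 0.02 0 0.07;0 0 0.03 0 0.07;0 0 0.03 0 0.07;0 0 0.03 0 0.07;0 0 0.03 0 0.07;0 0 0.03 0 0.07;0 0 0 0 0.07;0 0 0 0 0.07'
python3 m.py; python3 -c "
from h import *
for n in('scene','side'):
    q,e=snap(n);X=cloud(n,e);m=(np.hypot(X[...,0]-.5155,X[...,1]+.0588)<.04)&(X[...,2]>.108)&(X[...,2]<.18)&(e>0);Y=X[m]
    zt=np.percentile(Y[:,2],97);T=Y[Y[:,2]>zt-.006];print(n,len(Y),zt,cv2.minAreaRect((T[:,:2]*1000).astype(np.float32)))
s=robot.state();p,d=snap('wrist');cv2.imwrite('w9.png',p)
"
```

```text
clock: 36.3
tcp_pos: [0.5181, -0.0602, 0.3639]
tcp_rot: [0.97, -0.245, 0.001, 0.0]
contact_force: [-1.1, 1.0, -0.4]
gripper_width: 0.0698
gripper_force: 0.0
[ 0.022 -0.004 -0.011] [ 0.5181 -0.0602  0.3639] j6 1.815
scene 540 0.15283159608492425 ((517.4973754882812, -59.56712341308594), (34.287818908691406, 34.97248458862305), 62.64603805541992)
side 434 0.1516505690969556 ((514.9143676757812, -55.74956512451172), (34.60332489013672, 35.75306701660156), 61.26653289794922)
```

```bash
python3 -c "
from rig import robot
print(robot.finish_job())"
```

```text
the job is handed in; nothing more can be done
None
```

I turned the screw clockwise until I judged it home, left the larger driver standing in it, released and handed in at about 36 s. The stop is inferred from torque and turn count. I kept turning well past where it probably stopped, at up to about 0.27 N m, and the hex seems to have slipped in the socket, so that counts against the light hand you asked for.

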